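Level a sample set of jars in a packing tray with spacer plates

ROBOT

A 6-joint arm with a two-finger parallel gripper is mounted at the origin on the work surface. World frame = base frame: x ahead of the robot, y to its left, z up, the work surface at z = 0. Lengths are in m, angles in rad, forces in N, time in s.
With the tool pointing down it reaches from about 0.2 to 0.875 m from the base axis. Payload 3.4 kg.
Tool frame: the origin (TCP) lies midway between the tips of the shut fingers; the grasp point (between the pads) lies 19 mm behind it (r.pinch_z is the distance from the TCP to the grasp point, in m); z points along the fingers, y is the line along which they close (so a half turn about z gives the same grasp; the last joint's range is limited). The gripper opens to 94 mm and grips with 3 to 60 N. Pads are 16 mm wide; open, the fingers measure 119 mm over their backs; the gripper's body (75 mm by 177 mm) begins 78 mm behind the grasp point.
Start: joints at [0.994, 0.276, 1.505, -0, 1.361, -0.121], TCP at [0.253, 0.516, 0.205] pointing down, gripper open.
Joint ranges: [-2.89, 2.89], [-0.75, 2.08], [0.22, 2.7], [-1.18, 4.32], [0.11, 2.71], [-2.7, 2.7]. Speed limits (rad/s): [2.57, 2.57, 3.14, 3.14, 3.14, 3.14].

INTERFACE

Orientations are given as a unit quaternion [w, x, y, z].
In Python, from plant import r, cams, sign_off gives the robot as it stands (r), with the cameras (cams) and the job as plain functions. Calls block until the motion is done:
- r.move_to(position, orientation): joint-space move of the TCP to a pose.
- r.move_l(position, rot=None, vel=0.15, guard=None): straight line of the TCP; rot=None keeps the orientation; vel is the mean speed in m/s. With guard (N) it stops when the force on the tool has changed by that much, and returns True; else False.
- r.movej(angles): joint-space move.
- r.gripper_to(opening, f_grip=None): finger opening in m; f_grip is the grip in N (None keeps the last); returns when the fingers have stopped.
- r.hold(seconds).
- r.inverse_kinematics(position, orientation): joint angles nearest the present ones, or None.
- cams.snapshot(name): name is "scene" or "side" or "wrist"; returns the picture (384x512x3 uint8, red, green, blue); there is no depth.
- cams.get_calibration(name): a dict with "fx", "fy", "cx", "cy" (pixels), "position" and "orientation" of the camera in the world. Camera axes: x right, y down, z forward; pixel columns grow to the right and rows downward; lengths in m; the calibration is good to about 2 mm. A picture is of the moment at which its call begins: read the wrist's pose just before it. get_calibration takes no time and is no camera call; for the wrist camera it gives the pose at the moment of the call.
A pose or a line that the arm cannot do raises r.PlanningError and nothing moves.
- sign_off(): hands the job in; it is judged then, once.
Readings, each from a call of its own:
- r.get_t(): time.
- r.get_joints(): joint angles.
- r.get_dq(): joint speeds.
- r.get_joint_efforts(): joint torques, N m.
- r.get_ee_pos(): TCP position.
- r.get_tool_rot(): TCP orientation.
- r.get_wrist_force(): force on the tool from outside, world axes, zero at the start.
- r.get_torque(): the same for the moment, N m.
- r.get_opening(): finger opening in m.
- r.get_finger_force(): force on a finger pad.
Only numpy, scipy, OpenCV 4.12 (cv2) and the standard library are available. Lean on these libraries where they do the work, as an engineer would, in place of code of your own. Each camera call takes 0.05 s, during which the arm holds its last target. There are 200 camera calls.

TASK

Pack the squat, white-lidded green glass jars on the bench (two or three of them, of different heights) upright into the cells of the wooden tray, one jar to a cell, in any cells, and put spacer plates flat under each jar, picked so that every jar's lid comes level with the tops of the tray's two end posts. Then prove it: lay the aluminium straightedge flat across both end posts over the row of lids, about centred and flush against the two back stops, and let go. Leave the other things on the bench where they are.

Things in the scene. Friction and masses are not known exactly. Their poses are not given: they have to be found in the camera images.
- tray: Fixed light-wood tray, 76 (x) x 280 (y) mm, with three cells in a row along its own y between two end posts; origin at the centre of its underside, z up. Floor plate 6 mm thick. Cells at y = -70, 0, +70 mm; partitions between them 9 mm thick, rising 48 mm above the floor plate.
- tray_cell0 (a point): Centre of the floor of the cell at the tray's y = -70 mm, at floor height; axes as the tray. The cell is 61 x 61 mm inside; its -x and +x sides are open in a slot 41 mm wide down to the floor (between corner lips 7 mm thick), so that fingers closing along the tray's x can reach in.
- tray_cell1 (a point): Centre of the floor of the cell at the tray's y = 0 mm, at floor height; axes as the tray. The cell is 61 x 61 mm inside; its -x and +x sides are open in a slot 41 mm wide down to the floor (between corner lips 7 mm thick), so that fingers closing along the tray's x can reach in.
- tray_cell2 (a point): Centre of the floor of the cell at the tray's y = 70 mm, at floor height; axes as the tray. The cell is 61 x 61 mm inside; its -x and +x sides are open in a slot 41 mm wide down to the floor (between corner lips 7 mm thick), so that fingers closing along the tray's x can reach in.
- jar_tall: Squat green glass jar with a white screw lid, 48 mm high in all, glass 52 mm in diameter, lid 44 mm in diameter and 14 mm high; about 138 g. Origin at the centre of its underside, z up. May be absent (None from the start).
- jar_mid: Squat green glass jar with a white screw lid, 40 mm high in all, glass 52 mm in diameter, lid 44 mm in diameter and 14 mm high; about 130 g. Origin at the centre of its underside, z up. May be absent (None from the start).
- jar_low: Squat green glass jar with a white screw lid, 32 mm high in all, glass 52 mm in diameter, lid 44 mm in diameter and 14 mm high; about 122 g. Origin at the centre of its underside, z up. May be absent (None from the start).
- spacer8a: Flat square wooden spacer plate, 56 x 56 x 8 mm thick; origin at the centre of its underside, z up, x and y along its sides; starts flat on the bench. There are six: two each of 8, 16 and 24 mm.
- spacer8b: Flat square wooden spacer plate, 56 x 56 x 8 mm thick; origin at the centre of its underside, z up, x and y along its sides; starts flat on the bench. There are six: two each of 8, 16 and 24 mm.
- spacer16a: Flat square wooden spacer plate, 56 x 56 x 16 mm thick; origin at the centre of its underside, z up, x and y along its sides; starts flat on the bench. There are six: two each of 8, 16 and 24 mm.
- spacer16b: Flat square wooden spacer plate, 56 x 56 x 16 mm thick; origin at the centre of its underside, z up, x and y along its sides; starts flat on the bench. There are six: two each of 8, 16 and 24 mm.
- spacer24a: Flat square wooden spacer plate, 56 x 56 x 24 mm thick; origin at the centre of its underside, z up, x and y along its sides; starts flat on the bench. There are six: two each of 8, 16 and 24 mm.
- spacer24b: Flat square wooden spacer plate, 56 x 56 x 24 mm thick; origin at the centre of its underside, z up, x and y along its sides; starts flat on the bench. There are six: two each of 8, 16 and 24 mm.
- tray_post0 (a point): Centre of the flat top of the end post at the tray's y = -131 mm, 72 mm above the cell floors; axes as the tray. The post is 76 (x) x 14 (y) mm. On it stands a back stop, a block 14 mm high from x = 15 to 25 mm, whose flat face looks to -x.
- tray_post1 (a point): Centre of the flat top of the end post at the tray's y = +131 mm, 72 mm above the cell floors; axes as the tray. The post is 76 (x) x 14 (y) mm. On it stands a back stop, a block 14 mm high from x = 15 to 25 mm, whose flat face looks to -x.
- straightedge: Aluminium bar 30 (x) x 300 (y) x 16 (z) mm, straight, about 250 g; origin at the centre of its underside, long axis along its own y; starts flat on the bench between robot and tray.
- tape_roll: Bystander: cardboard-brown ring (tape roll) 70 mm in diameter, 25 mm high, lying among the parts; origin at the centre of its underside.
- tall_bottle: Bystander: green glass bottle with white cap, 56 mm in diameter, 105 mm high, beyond the tray; origin at the centre of its underside.
- tall_bottle2: Bystander: another green glass bottle, the same, beyond the tray.
- small_carton: Bystander: closed cardboard box 70 x 100 x 50 mm; origin at the centre of its underside.
- spare_ring: Bystander: white plastic ring 48 mm in diameter, 12 mm high; origin at the centre of its underside.

How it is judged:
On the way:
1. every jar stands upright in a cell of its own, its lid level with the end posts' tops, and the straightedge does not yet lie on the tray ((horizontal distance between jar_tall and tray_cell0 below 0.01 m or horizontal distance between jar_tall and tray_cell1 below 0.01 m or horizontal distance between jar_tall and tray_cell2 below 0.01 m) and z of jar_tall in the frame of tray between 0.0275 and 0.0325 m and angle between each of jar_tall, jar_mid, jar_low's own z axis and vertical below 0.06 rad and linear speed of each of jar_tall, jar_mid, jar_low below 0.02 m/s and (horizontal distance between jar_mid and tray_cell0 below 0.01 m or horizontal distance between jar_mid and tray_cell1 below 0.01 m or horizontal distance between jar_mid and tray_cell2 below 0.01 m) and z of jar_mid in the frame of tray between 0.0355 and 0.0405 m and (horizontal distance between jar_low and tray_cell0 below 0.01 m or horizontal distance between jar_low and tray_cell1 below 0.01 m or horizontal distance between jar_low and tray_cell2 below 0.01 m) and z of jar_low in the frame of tray between 0.0435 and 0.0485 m and z of straightedge in the frame of tray below 0.05 m), for 0.2 s.
At the end, for the whole second after the job is handed in: Every jar present upright in a cell (within 10 mm of its centre), its lid level with the end posts within 2.5 mm; the straightedge at rest on both posts (height within 3 mm), against the back stops (centre line within 3 mm of the tray's, parallel within 0.02 rad), centred lengthwise within 20 mm ((horizontal distance between jar_tall and tray_cell0 below 0.01 m or horizontal distance between jar_tall and tray_cell1 below 0.01 m or horizontal distance between jar_tall and tray_cell2 below 0.01 m) and z of jar_tall in the frame of tray between 0.0275 and 0.0325 m and angle between each of jar_tall, jar_mid, jar_low's own z axis and vertical below 0.06 rad and linear speed of each of jar_tall, jar_mid, jar_low, straightedge below 0.02 m/s and (horizontal distance between jar_mid and tray_cell0 below 0.01 m or horizontal distance between jar_mid and tray_cell1 below 0.01 m or horizontal distance between jar_mid and tray_cell2 below 0.01 m) and z of jar_mid in the frame of tray between 0.0355 and 0.0405 m and (horizontal distance between jar_low and tray_cell0 below 0.01 m or horizontal distance between jar_low and tray_cell1 below 0.01 m or horizontal distance between jar_low and tray_cell2 below 0.01 m) and z of jar_low in the frame of tray between 0.0435 and 0.0485 m and z of straightedge in the frame of tray between 0.075 and 0.081 m and x of straightedge in the frame of tray between -0.003 and 0.003 m and y of straightedge in the frame of tray between -0.02 and 0.02 m and angle between the y axis of straightedge and the y axis of tray, either way round below 0.02 rad and angle between straightedge's own z axis and vertical below 0.03 rad); the robot touches nothing.
It fails at once if a bystander was moved by more than 40 mm (distance of any of tape_roll, tall_bottle, tall_bottle2, small_carton, spare_ring from where it was at the start of the episode above 0.04 m).
Of jar_tall, jar_mid, jar_low only 2 to 3 are there at a start; the rules pass over those that are not, and their reading is None.
At some moment in a run one of jar_tall, jar_mid, jar_low, straightedge, spacer8a, spacer8b, spacer16a, spacer16b, spacer24a, spacer24b may be knocked a few centimetres aside while the robot is not near it.
It also fails if it takes over 210 s, if anything falls off the work surface, if the arm or the gripper's body presses on something with over 40 N, if the wrist force passes 120 N, or if a joint passes its speed limit or range.

## Working session

There is one attempt and no reset: what is moved stays moved. The work goes in short steps, each a Python script; the robot and the scene stay as the last script left them, time stands still between calls to the robot, and variables do not carry over. Pictures are saved under pics/ and viewed, at most 14 in all, crops included, and the job is handed in when it is done.

```bash
ls; mkdir -p pics
python3 - <<'E'
from plant import r, cams, sign_off
import cv2,numpy as np
for n in("scene","side","wrist"):
    c=cams.get_calibration(n); print(n,{k:np.round(v,4).tolist() for k,v in c.items()})
    im=cams.snapshot(n); cv2.imwrite(f"pics/a_{n}.png",im[...,::-1])
print(r.get_t(),r.pinch_z,r.get_tool_rot())
E
```

```text
pics
plant.py
scene {'fx': 349.1453, 'fy': 349.1453, 'cx': 262.0752, 'cy': 190.2109, 'position': [0.9694, 0.2789, 0.8363], 'orientation': [-0.1314, 0.4703, 0.8386, -0.2415]}
side {'fx': 458.1456, 'fy': 458.1456, 'cx': 247.5694, 'cy': 185.2406, 'position': [-0.1009, 0.7992, 0.7288], 'orientation': [0.1725, -0.3253, 0.8163, -0.4449]}
wrist {'fx': 341.0213, 'fy': 341.0213, 'cx': 253.9838, 'cy': 181.8749, 'position': [0.1884, 0.5492, 0.3841], 'orientation': [0.1064, 0.8418, 0.5251, 0.0655]}
0.15 0.0188 [-2.37120344e-04  2.25909976e-01  9.74147949e-01 -6.31990123e-04]
```

View pics/a_scene.png

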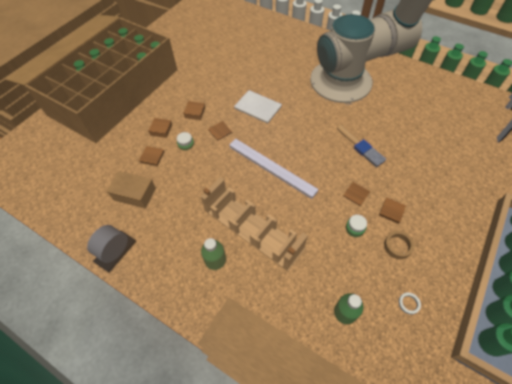

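View pics/a_side.png

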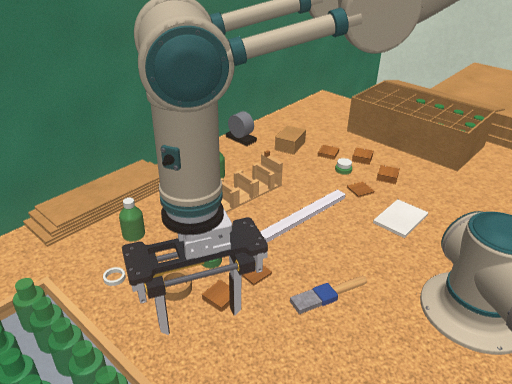

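The scene view shows two jars, with lids at about (185,141) and (357,225). There are six spacers at (195,109), (160,127), (220,130), (151,156), (357,193) and (393,210), the tray near (255,225), and the bar from (232,145) to (314,190). In the side view the arm hides part of the scene. Next I'll get coarse positions, then look with the wrist camera.

```bash
cat > h.py <<'E'
from plant import r, cams, sign_off
import cv2, numpy as np
from scipy.spatial.transform import Rotation as R
def q2R(q): return R.from_quat(np.roll(q,-1)).as_matrix()
def down(yaw):  # tool z down; closing axis y at angle yaw in world
    y=np.array([np.cos(yaw),np.sin(yaw),0]); z=np.array([0,0,-1.]); x=np.cross(y,z)
    return np.roll(R.from_matrix(np.c_[x,y,z]).as_quat(),1)
def ray(c,uv):
    uv=np.atleast_2d(np.float64(uv)); d=np.c_[(uv[:,0]-c['cx'])/c['fx'],(uv[:,1]-c['cy'])/c['fy'],np.ones(len(uv))]
    return np.array(c['position']), d@q2R(c['orientation']).T
def plane(c,uv,z):
    p,d=ray(c,uv); return p+d*((z-p[2])/d[:,2])[:,None]
def proj(c,P):
    v=(np.atleast_2d(P)-c['position'])@q2R(c['orientation']); return np.c_[v[:,0]/v[:,2]*c['fx']+c['cx'],v[:,1]/v[:,2]*c['fy']+c['cy']]
def tri(obs):  # [(calib,uv)...] -> least squares point and residual
    A=np.zeros((3,3));b=np.zeros(3);L=[]
    for c,uv in obs:
        p,d=ray(c,uv); d=d[0]/np.linalg.norm(d); M=np.eye(3)-np.outer(d,d); A+=M;b+=M@p;L.append((M,p))
    x=np.linalg.solve(A,b); return x,max(np.linalg.norm(M@(x-p)) for M,p in L)
def shot(name,cam="wrist"):
    c=cams.get_calibration(cam); im=cams.snapshot(cam)[...,::-1].copy(); cv2.imwrite(f"pics/{name}.png",im); return c,im
E
python3 - <<'E'
from h import *
c=cams.get_calibration("scene")
for n,uv,z in [("jarA",(185,134),.04),("jarB",(357,219),.04),("sp",(195,109),.01),("sp",(160,127),.01),("sp",(220,130),.01),("sp",(151,156),.01),("sp",(357,193),.01),("sp",(393,210),.01),("bar0",(232,145),.01),("bar1",(314,190),.01),("post0",(215,192),.08),("post1",(300,240),.08),("tape",(398,245),.02),("b1",(213,260),.0),("carton",(131,188),.05)]:
    print(n,plane(c,uv,z)[0].round(3))
w=cams.get_calibration("wrist"); T=q2R(r.get_tool_rot())
print((T.T@(np.array(w['position'])-r.get_ee_pos())).round(4),(T.T@q2R(w['orientation'])).round(3))
for p in [(.5,.3,.35),(.6,0,.35),(.45,-.25,.35),(.6,-.15,.35)]:
  for yaw in np.arange(-1.5,1.6,.5): print(p,yaw.round(1),r.inverse_kinematics(p,down(yaw)) is not None,end=' ')
E
```

```text
jarA [ 0.501 -0.286  0.04 ]
jarB [0.498 0.267 0.04 ]
sp [ 0.381 -0.346  0.01 ]
sp [ 0.501 -0.392  0.01 ]
sp [ 0.413 -0.223  0.01 ]
sp [ 0.603 -0.34   0.01 ]
sp [0.405 0.234 0.01 ]
sp [0.405 0.338 0.01 ]
bar0 [ 0.443 -0.157  0.01 ]
bar1 [0.458 0.128 0.01 ]
post0 [ 0.638 -0.071  0.08 ]
post1 [0.642 0.176 0.08 ]
tape [0.5   0.383 0.02 ]
b1 [0.769 0.004 0.   ]
carton [ 0.731 -0.285  0.05 ]
[ 0.0726  0.0013 -0.1793] [[ 0.    -0.969 -0.248]
 [ 1.     0.     0.   ]
 [-0.    -0.248  0.969]]
(0.5, 0.3, 0.35) -1.5 True (0.5, 0.3, 0.35) -1.0 True (0.5, 0.3, 0.35) -0.5 True (0.5, 0.3, 0.35) 0.0 True (0.5, 0.3, 0.35) 0.5 True (0.5, 0.3, 0.35) 1.0 True (0.5, 0.3, 0.35) 1.5 True (0.6, 0, 0.35) -1.5 True (0.6, 0, 0.35) -1.0 True (0.6, 0, 0.35) -0.5 True (0.6, 0, 0.35) 0.0 True (0.6, 0, 0.35) 0.5 True (0.6, 0, 0.35) 1.0 True (0.6, 0, 0.35) 1.5 True (0.45, -0.25, 0.35) -1.5 True (0.45, -0.25, 0.35) -1.0 True (0.45, -0.25, 0.35) -0.5 True (0.45, -0.25, 0.35) 0.0 True (0.45, -0.25, 0.35) 0.5 True (0.45, -0.25, 0.35) 1.0 True (0.45, -0.25, 0.35) 1.5 True (0.6, -0.15, 0.35) -1.5 True (0.6, -0.15, 0.35) -1.0 True (0.6, -0.15, 0.35) -0.5 True (0.6, -0.15, 0.35) 0.0 True (0.6, -0.15, 0.35) 0.5 True (0.6, -0.15, 0.35) 1.0 True (0.6, -0.15, 0.35) 1.5 True
```

Run:
```python
from h import *
import pickle
D={}
r.gripper_to(0.094)
for n,x,y in [("L1",.40,.33),("L2",.46,.22),("T1",.55,.10),("T2",.55,0.0),("R1",.46,-.22),("R2",.40,-.33)]:
    r.move_to((x,y,.27),down(np.pi/2)); D[n]=shot("b_"+n)
D["scene"]=shot("b_scene","scene"); D["side"]=shot("b_side","side")
pickle.dump(D,open("D.pkl","wb")); print(r.get_t())
g=lambda n:D[n][1]
cv2.imwrite("pics/b_m.png",cv2.resize(np.vstack([np.hstack([g("L1"),g("R1")]),np.hstack([g("T1"),g("T2")])]),(800,600),interpolation=cv2.INTER_AREA))
```

```text
4.9417
```

View pics/b_m.png

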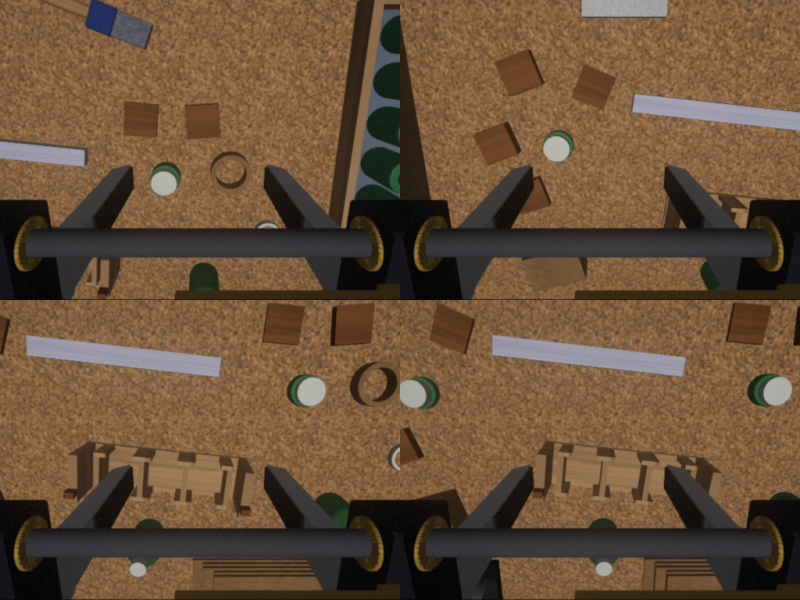

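The montage (clockwise: L1, R1, T2, T1) shows two jars, the six spacers, tape, bar and tray clearly, and the tray sits partly behind the fingers. Next I'll segment by colour.

Run:
```python
from h import *
import pickle
D=pickle.load(open("D.pkl","rb"))
for n,pts in {"L1":[(180,153),(260,153),(211,230),(300,130),(60,198),(60,300),(287,200)],"R1":[(150,92),(165,112),(247,110),(170,245),(201,187),(400,130),(60,100)],"T1":[(365,30),(225,220),(250,225),(310,215)]}.items():
    im=D[n][1]; hsv=cv2.cvtColor(im,cv2.COLOR_BGR2HSV)
    for u,v in pts: print(n,(u,v),cv2.blur(im,(5,5))[v,u],cv2.blur(hsv,(5,5))[v,u])
ims=[]
for n in ["L1","R1"]:
    im=cv2.GaussianBlur(D[n][1],(5,5),0).astype(int); h=cv2.cvtColor(im.astype(np.uint8),cv2.COLOR_BGR2HSV)
    m=((h[...,0]<11)&(h[...,1]>110)&(h[...,2]>60)).astype(np.uint8)*255
    m2=((h[...,1]<60)&(h[...,2]>120)).astype(np.uint8)*255
    ims.append(np.vstack([m,m2]))
cv2.imwrite("pics/m.png",cv2.resize(np.hstack(ims),(800,600)))
```

```text
L1 (180, 153) [ 37  65 104] [ 13 164 104]
L1 (260, 153) [ 38  67 108] [ 13 165 108]
L1 (211, 230) [171 179 180] [ 29  12 180]
L1 (300, 130) [ 67 104 141] [ 15 134 141]
L1 (60, 198) [167 152 154] [123  23 167]
L1 (60, 300) [37 35 36] [108  15  38]
L1 (287, 200) [43 68 94] [ 15 140  94]
R1 (150, 92) [ 37  66 106] [ 13 167 106]
R1 (165, 112) [ 36  64 100] [ 13 163 100]
R1 (247, 110) [ 37  66 105] [ 13 165 105]
R1 (170, 245) [35 60 95] [ 13 159  95]
R1 (201, 187) [174 182 183] [ 29  12 183]
R1 (400, 130) [104 116 136] [ 60  76 139]
R1 (60, 100) [ 63  97 132] [ 15 133 132]
T1 (365, 30) [32 59 97] [ 13 170  97]
T1 (225, 220) [ 86 123 159] [ 16 117 159]
T1 (250, 225) [ 86 124 159] [ 16 118 159]
T1 (310, 215) [31 47 63] [ 15 131  63]
```

View pics/m.png

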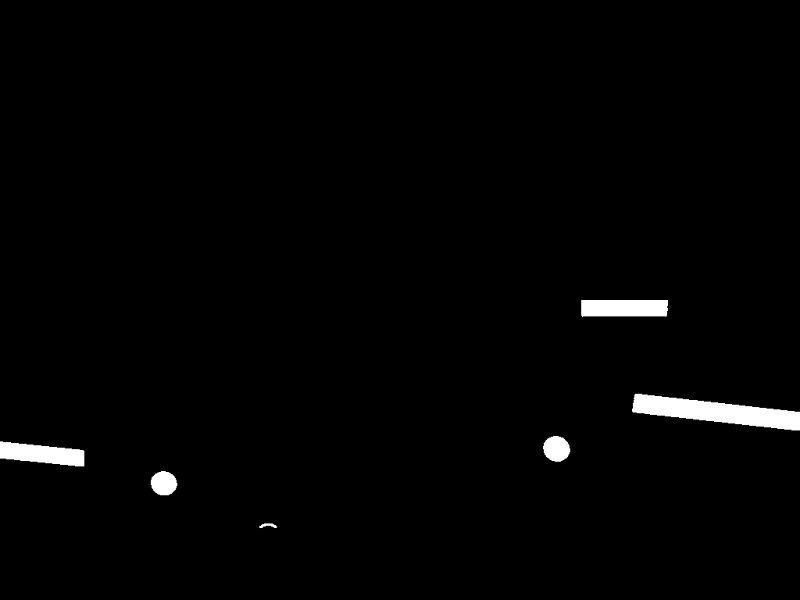

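The lid and bar masks are clean, but the spacer mask came out empty because the hue is about 13. I'll use saturation and value for the spacers instead.

```bash
cat > det.py <<'E'
from h import *
def spacers(c,im):
    h=cv2.cvtColor(cv2.GaussianBlur(im,(3,3),0),cv2.COLOR_BGR2HSV); h=cv2.medianBlur(h,5)
    m=((h[...,1]>150)&(h[...,2]>84)&(h[...,2]<125)&(h[...,0]<15)).astype(np.uint8)*255
    m=cv2.morphologyEx(m,cv2.MORPH_CLOSE,np.ones((5,5))); m=cv2.morphologyEx(m,cv2.MORPH_OPEN,np.ones((9,9)))
    out=[]
    for k in cv2.findContours(m,cv2.RETR_EXTERNAL,cv2.CHAIN_APPROX_NONE)[0]:
        x,y,w,hh=cv2.boundingRect(k)
        if x<2 or y<2 or x+w>509 or y+hh>381: continue
        P=plane(c,k[:,0,:],.016)[:,:2]; (cx,cy),(a,b),_=cv2.minAreaRect((P*1000).astype(np.float32))
        box=cv2.boxPoints(cv2.minAreaRect(k))
        fill=cv2.contourArea(k)/cv2.contourArea(box)
        out.append((np.array([cx,cy])/1000,(a,b),box,fill,k))
    return out
def whites(c,im):
    h=cv2.cvtColor(cv2.GaussianBlur(im,(3,3),0),cv2.COLOR_BGR2HSV)
    m=((h[...,1]<60)&(h[...,2]>120)).astype(np.uint8)*255
    out=[]
    for k in cv2.findContours(m,cv2.RETR_EXTERNAL,cv2.CHAIN_APPROX_NONE)[0]:
        x,y,w,hh=cv2.boundingRect(k)
        if cv2.contourArea(k)<300 or x<2 or y<2 or x+w>509 or y+hh>381: continue
        out.append((cv2.minAreaRect(k),cv2.fitEllipse(k),k))
    return out
E
python3 - <<'E'
from det import *
import pickle
D=pickle.load(open("D.pkl","rb"))
for n in ["L1","L2","T1","T2","R1","R2"]:
    c,im=D[n]
    for s in spacers(c,im): print(n,"sp",s[0].round(3),np.round(s[1],1),round(s[3],2))
    for w in whites(c,im): 
        e=w[1]; print(n,"wh",plane(c,e[0],.04)[0].round(3),np.round(w[0][1],1))
E
```

```text
L1 sp [0.403 0.338] [56.  55.1] 0.94
L1 sp [0.4   0.237] [53.8 54.9] 0.94
L1 wh [0.502 0.274 0.04 ] [30. 33.]
L2 sp [0.404 0.338] [55.6 56.6] 0.9
L2 sp [0.402 0.234] [54.  54.2] 0.94
L2 wh [0.502 0.274 0.04 ] [32.5 33.9]
T1 sp [0.404 0.339] [56.6 54.7] 0.91
T1 sp [0.404 0.231] [55.8 55.1] 0.92
T1 wh [0.502 0.274 0.04 ] [36. 35.]
T1 wh [ 0.451 -0.009  0.04 ] [251.7  26.3]
T2 sp [ 0.411 -0.221] [53.7 54.7] 0.87
T2 sp [0.404 0.23 ] [53.7 55.2] 0.77
T2 wh [0.502 0.274 0.04 ] [33.2 38.9]
T2 wh [ 0.452 -0.015  0.04 ] [249.   26.5]
R1 sp [ 0.602 -0.329] [51.4 40.4] 0.65
R1 sp [ 0.504 -0.391] [56.8 56.2] 0.88
R1 sp [ 0.41  -0.225] [54.1 54.3] 0.93
R1 sp [ 0.388 -0.344] [57.3 56.5] 0.93
R1 wh [ 0.504 -0.284  0.04 ] [33.9 31.8]
R2 sp [ 0.585 -0.342] [55.5 31.6] 0.83
R2 sp [ 0.505 -0.388] [57.6 56.1] 0.88
R2 sp [ 0.408 -0.228] [54.7 54.1] 0.91
R2 sp [ 0.388 -0.342] [57.5 56.5] 0.92
R2 wh [ 0.503 -0.286  0.04 ] [31.8 30.9]
```

Run:
```python
from det import *
import pickle
D=pickle.load(open("D.pkl","rb"))
r.move_to((.55,-.33,.27),down(np.pi/2)); D["R3"]=shot("c_R3")
r.move_to((.55,-.22,.27),down(np.pi/2)); D["R4"]=shot("c_R4")
for n,y in [("t1",-.01),("t2",.11)]:
    r.move_to((.64,y,.22),down(np.pi/2)); D[n]=shot("c_"+n)
pickle.dump(D,open("D.pkl","wb")); print(r.get_t())
sp={}
ref=[(.404,.235),(.404,.338),(.41,-.224),(.388,-.343),(.504,-.39),(.6,-.34)]
J={0:[],1:[]}
for n,(c,im) in D.items():
    if n in("scene","side"): continue
    for s in spacers(c,im):
        d=[np.hypot(*(s[0]-q)) for q in ref]; i=int(np.argmin(d))
        if d[i]<.02 and min(s[1])>50 and max(s[1])<60: sp.setdefault(i,[]).append((n,c,s[2].mean(0),s[1]))
    for w in whites(c,im):
        P=plane(c,w[1][0],.04)[0]
        for i,q in enumerate([(.502,.274),(.503,-.285)]):
            if np.hypot(*(P[:2]-q))<.02: J[i].append((c,w[1][0]))
for i in sorted(sp): x,e=tri([(c,u) for n,c,u,_ in sp[i]]); print("sp",i,[n for n,*_ in sp[i]],x.round(4),e.round(4))
for i in J: x,e=tri(J[i]); print("jar",i,len(J[i]),x.round(4),e.round(4))
cv2.imwrite("pics/c_m.png",cv2.resize(np.vstack([D["t1"][1][:280],D["t2"][1][:280]]),None,fx=1.07,fy=1.07))
```

```text
7.7917
sp 0 ['L1', 'L2', 'T1', 'T2'] [0.402  0.2349 0.0056] 0.0016
sp 1 ['L1', 'L2', 'T1'] [0.4031 0.3383 0.0161] 0.0013
sp 2 ['T2', 'R1', 'R2', 'R3', 'R4'] [ 0.4096 -0.2258  0.0071] 0.0003
sp 3 ['R1', 'R2'] [ 0.3874 -0.3421  0.0216] 0.0003
sp 4 ['R1', 'R2', 'R3', 'R4'] [ 0.5019 -0.3877  0.0234] 0.0005
sp 5 ['R3', 'R4'] [ 0.5986 -0.3395  0.0174] 0.0004
jar 0 4 [0.5023 0.2744 0.0394] 0.0001
jar 1 4 [ 0.5068 -0.2859  0.0316] 0.0003
```

View pics/c_m.png

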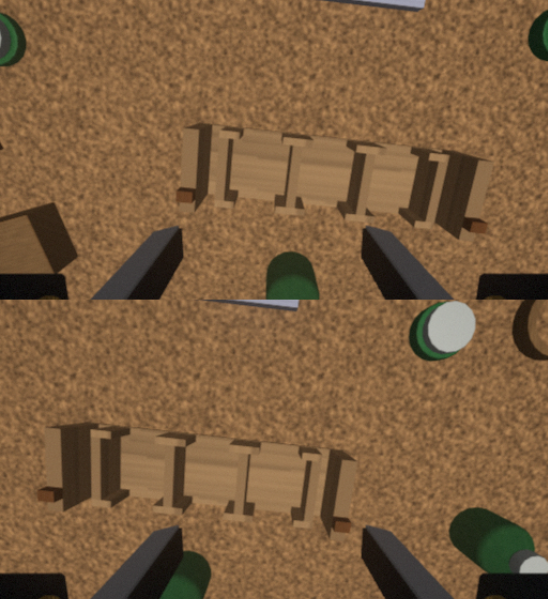

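The picture shows the tray with −y post on the left. Dark stops sit at (185,196) and (475,226) in t1 and at (50,494) and (342,524) in t2 (montage pixels). The spacers come out as #0 and #2 = 8 mm, #1 and #5 = 16 mm, and #3 and #4 = 24 mm. The left jar is the 40 mm one and the right jar the 32 mm one. I'll zoom on the tray to get its corners.

Run:
```python
from h import *
import pickle
D=pickle.load(open("D.pkl","rb"))
a=D["t1"][1][108:226,160:470]; b=D["t2"][1][108:226,30:340]
v=np.vstack([cv2.resize(k,None,fx=2.5,fy=2.5,interpolation=cv2.INTER_CUBIC) for k in(a,b)])
v=cv2.convertScaleAbs(v,alpha=1.4)
for x in range(0,775,125): cv2.line(v,(x,0),(x,4),(255,255,255),1); cv2.line(v,(x,295),(x,299),(255,255,255),1)
cv2.imwrite("pics/c_z.png",v)
```

```text
(no output)
```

View pics/c_z.png

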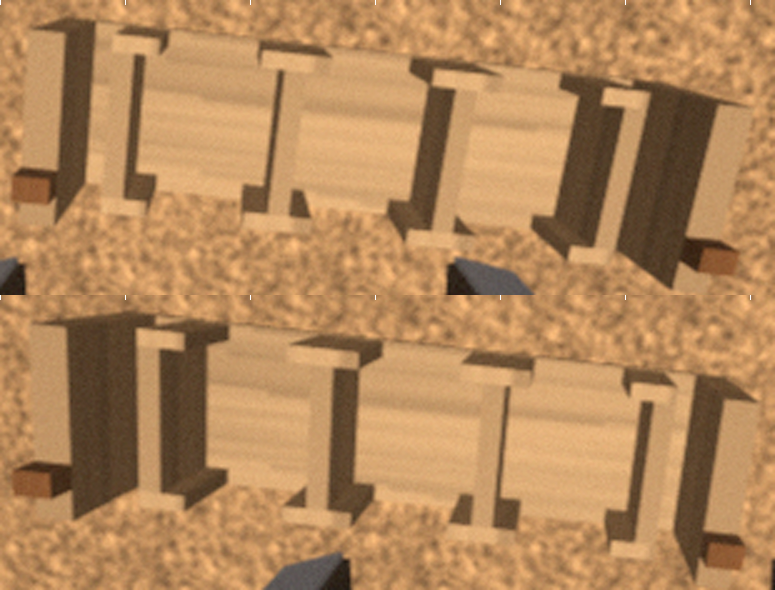

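The zoom shows the post tops clearly. I can read corners such as post0 near-outer/near-inner at (33,29)/(66,31) and post1 at (718,104)/(751,108) in t1, with their matches in t2.

Run:
```python
from det import *
import pickle
from scipy.optimize import least_squares
D=pickle.load(open("D.pkl","rb"))
# tray-frame corner -> zoom pixels t1,t2
C={(-38,-138):((33,29),(34,322)),(-38,-124):((66,31),(70,321)),(38,-124):((55,224),(72,519)),(38,-138):((20,220),(37,514)),
   (-38,124):((718,104),(723,399)),(-38,138):((751,108),(757,402)),(38,124):((671,290),(697,582))}
W=[];T=[]
for k,(a,b) in C.items():
    a=(a[0]/2.5+160-.3,a[1]/2.5+108-.3); b=(b[0]/2.5+30-.3,(b[1]-295)/2.5+108-.3)
    x,e=tri([(D["t1"][0],a),(D["t2"][0],b)]); W.append(x);T.append(k); print(k,x.round(4),e.round(4))
W=np.array(W);T=np.array(T)/1000
# rigid 2D fit (Kabsch)
def fit(p,W): 
    return [np.cos(p[2])*T[:,0]-np.sin(p[2])*T[:,1]+p[0]-W[:,0], np.sin(p[2])*T[:,0]+np.cos(p[2])*T[:,1]+p[1]-W[:,1]]
s=least_squares(lambda p:np.ravel(fit(p,W)),[.64,.05,0]); print("tray",s.x.round(4),(s.fun*1000).round(1), "z",W[:,2].mean().round(4))
for zt in (.076,.078): 
    A=np.array([(plane(D["t1"][0],(a[0]/2.5+159.7,a[1]/2.5+107.7),zt)[0]+plane(D["t2"][0],(b[0]/2.5+29.7,(b[1]-295)/2.5+107.7),zt)[0])/2 for a,b in C.values()])
    s=least_squares(lambda p:np.ravel(fit(p,A)),[.64,.05,0]); print(zt,s.x.round(4),(s.fun*1000).round(1))
# spacer yaw from every view (contour unprojected at its own top), bar pose
ref=[(.402,.235,.008),(.403,.338,.016),(.41,-.226,.008),(.387,-.342,.024),(.502,-.388,.024),(.599,-.34,.016)]
for n,(c,im) in D.items():
    if n in("scene","side"): continue
    for s in spacers(c,im):
        d=[np.hypot(*(s[0]-q[:2])) for q in ref]; i=int(np.argmin(d))
        if d[i]<.02 and min(s[1])>50 and max(s[1])<60:
            P=plane(c,s[4][:,0],ref[i][2])[:,:2]*1000; q=cv2.minAreaRect(P.astype(np.float32)); print(i,n,np.round(q[0],1),np.round(q[1],1),round(q[2],1))
    for w in whites(c,im):
        if max(w[0][1])>200:
            for z in (0,.016):
                P=plane(c,w[2][:,0],z)[:,:2]*1000; q=cv2.minAreaRect(P.astype(np.float32)); print("bar",n,z,np.round(q[0],1),np.round(q[1],1),round(q[2],1))
```

```text
(-38, -138) [ 0.5902 -0.0857  0.0778] 0.0002
(-38, -124) [ 0.5906 -0.0741  0.0746] 0.0008
(38, -124) [ 0.6657 -0.0811  0.0801] 0.0002
(38, -138) [ 0.664  -0.0948  0.0797] 0.0
(-38, 124) [0.6184 0.1718 0.0797] 0.0
(-38, 138) [0.6199 0.1849 0.079 ] 0.0002
(38, 124) [0.6944 0.1657 0.0755] 0.0005
tray [ 0.6423  0.0456 -0.1115] [-1.   0.2  0.6  0.7 -0.1  0.  -0.5 -1.5  0.7 -0.7 -0.9  1.3  2.1 -1. ] z 0.0781
0.076 [ 0.6428  0.0455 -0.1115] [-0.6  0.7 -0.2  0.1 -0.2  0.   0.2 -0.9  0.1  0.8  0.6 -0.3  0.7 -1. ]
0.078 [ 0.6424  0.0456 -0.1115] [-0.9  0.4 -0.   0.3 -0.3 -0.1  0.6 -1.6 -0.6  0.2 -0.2  0.6  1.7 -0.2]
1 L1 [402.8 338. ] [56.  55.1] 1.1
0 L1 [401.6 235.4] [54.8 55.9] 86.0
1 L2 [403.6 337.7] [55.6 56.6] 3.0
0 L2 [402.1 234.4] [55.  55.2] 85.0
1 T1 [404.  338.6] [56.6 54.7] 4.0
0 T1 [402.4 233.5] [56.9 56.1] 84.9
bar T1 0 [449.5 -16.1] [311.1  31.7] 83.8
bar T1 0.016 [450.5 -11.8] [300.   30.6] 83.8
2 T2 [ 410.2 -225.2] [54.7 55.7] 68.3
0 T2 [402.9 234.5] [54.7 56.2] 84.4
bar T2 0 [449.6 -12.1] [310.3  31.7] 83.8
bar T2 0.016 [450.6 -11.6] [299.3  30.6] 83.8
4 R1 [ 502.3 -387.6] [55.8 55.2] 20.6
2 R1 [ 410.1 -225.4] [55.1 55.3] 68.3
3 R1 [ 388.  -341.3] [56.3 55.4] 19.9
4 R2 [ 501.8 -387.4] [56.5 55. ] 19.7
2 R2 [ 409.7 -226.2] [55.7 55.1] 68.2
3 R2 [ 387.2 -341.6] [56.5 55.5] 21.0
5 R3 [ 598.9 -339.5] [57.1 55.7] 18.4
4 R3 [ 502.2 -387.3] [55.4 56.6] 20.7
2 R3 [ 410.3 -226.1] [55.7 56. ] 68.1
5 R4 [ 599.6 -339.4] [56.4 55.2] 18.5
4 R4 [ 502.7 -387.8] [55.8 55.4] 19.9
2 R4 [ 410.5 -225.9] [55.1 55.5] 67.8
```

```bash
cat > act.py <<'E'
from det import *
TR=np.array([.6425,.0456]); YT=-.1115
tx=np.array([np.cos(YT),np.sin(YT)]); ty=np.array([-np.sin(YT),np.cos(YT)])
def best(p,yaw):
    o=[]
    for k in (0,np.pi,-np.pi):
        q=r.inverse_kinematics(p,down(yaw+k))
        if q is not None: o.append((abs(q[5]),yaw+k))
    return down(min(o)[1])
def look(xy,z,kind,rad=.07):
    r.gripper_to(.094); r.move_to((xy[0],xy[1],.25),down(np.pi/2)); c,im=shot("tmp")
    res=[]
    if kind=="sp":
        for s in spacers(c,im):
            q=cv2.minAreaRect((plane(c,s[4][:,0],z)[:,:2]*1000).astype(np.float32))
            if 52<min(q[1]) and max(q[1])<62: res.append((np.array(q[0])/1000,np.radians(q[2])))
    elif kind=="jar":
        for w in whites(c,im):
            if max(w[0][1])<70: res.append((plane(c,w[1][0],z)[0,:2],0.))
    else:
        for w in whites(c,im):
            q=cv2.minAreaRect((plane(c,w[2][:,0],z)[:,:2]*1000).astype(np.float32))
            if max(q[1])>280 and min(q[1])<40:
                b=cv2.boxPoints(q); e=[b[1]-b[0],b[2]-b[1]]; e=min(e,key=np.linalg.norm); res.append((np.array(q[0])/1000,np.arctan2(e[1],e[0])))
    res.sort(key=lambda s:np.hypot(*(s[0]-xy)))
    print("found",[(s[0].round(4).tolist(),round(s[1],3)) for s in res[:3]])
    assert res and np.hypot(*(res[0][0]-xy))<rad
    return res[0]
def pick(xy,z,kind,dz=.004,prefer=YT,f=20):
    p,a=look(xy,z,kind)
    if kind=="jar": a=prefer
    if kind=="sp": a+=np.round((prefer-a)/(np.pi/2))*np.pi/2
    q=best((p[0],p[1],.1),a); op=.05 if kind=="bar" else .078
    r.move_to((p[0],p[1],.10),q); r.gripper_to(op)
    hit=r.move_l((p[0],p[1],dz),vel=.12,guard=8); print("hit",hit,r.get_ee_pos().round(4))
    if hit and r.get_ee_pos()[2]>dz+.004: raise SystemExit("blocked")
    r.gripper_to(0,f); print("grip",round(r.get_opening(),4),r.get_finger_force())
    r.move_l((p[0],p[1],.15),vel=.2)
def place(cell,zu,dz,op=.075):
    xy=TR+ty*(cell-1)*.07; q=best((xy[0],xy[1],.2),YT)
    r.move_to((xy[0],xy[1],.19),q)
    print("held",round(r.get_opening(),4))
    r.move_l((xy[0],xy[1],zu+dz+.012),vel=.15)
    hit=r.move_l((xy[0],xy[1],zu+dz-.002),vel=.03,guard=5)
    print("place hit",hit,"underside at",(r.get_ee_pos()[2]-dz).round(4),"want",zu)
    r.gripper_to(op); r.move_l((xy[0],xy[1],.2),vel=.2); print("t",r.get_t())
E
python3 - <<'E'
from act import *
import pickle
D=pickle.load(open("D.pkl","rb")); c,im=D["T2"]
print("bottle",[plane(c,w[1][0],.105)[0].round(3) for w in whites(c,im)])
pick((.502,-.3876),.024,"sp",dz=.008); place(0,.006,.008)
E
```

```text
bottle [array([0.498, 0.231, 0.105]), array([ 0.456, -0.012,  0.105])]
found [([0.3879, -0.3425], np.float64(0.359)), ([0.4109, -0.2327], np.float64(1.186))]Traceback (most recent call last):
  File "<stdin>", line 5, in <module>
  File "act.py", line 30, in pick
    p,a=look(xy,z,kind)
        ~~~~^^^^^^^^^^^
  File "act.py", line 27, in look
    assert res and np.hypot(*(res[0][0]-xy))<rad
           ^^^^^^^^^^^^^^^^^^^^^^^^^^^^^^^^^^^^^
AssertionError
```

Run:
```python
from act import *
c,im=shot("tmp2"); print(proj(c,[[.502,-.3876,.024]]),proj(c,[[.502,-.3876,.0]]))
for s in spacers(c,im): print(s[0],s[1],s[3],s[2].mean(0))
cv2.imwrite("pics/d.png",im)
```

```text
[[251.76560481 155.58297046]] [[251.87754891 152.30362639]]
[ 0.6102149  -0.33613373] (32.73331832885742, 54.06218719482422) 0.864099949830139 [291.3199  236.34634]
[ 0.52405267 -0.38237485] (10.181270599365234, 9.965073585510254) 1.0 [256. 172.]
[ 0.49397653 -0.39118509] (38.23065948486328, 55.38093185424805) 0.8495905981379377 [248.89691 147.73195]
[ 0.41053    -0.22958548] (54.87591552734375, 54.53339385986328) 0.9150581818783204 [388.28467  76.53285]
[ 0.3871665  -0.34158813] (56.54750442504883, 57.29436492919922) 0.9016171633849058 [292.38022  54.49802]
```

View pics/d.png

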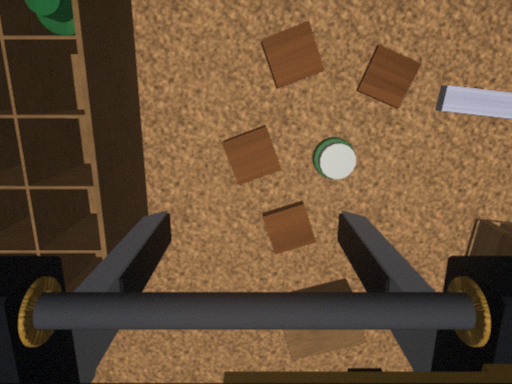

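The spacers are plainly visible, with the target centred at (251,155). The mask simply broke up on the wood grain, so I'll loosen the thresholds.

```bash
sed -i 's/h\[...,1\]>150)&(h\[...,2\]>84)&(h\[...,2\]<125)&(h\[...,0\]<15/h[...,1]>146)\&(h[...,2]>74)\&(h[...,2]<125)\&(h[...,0]<16/; s/MORPH_CLOSE,np.ones((5,5))/MORPH_CLOSE,np.ones((7,7))/' det.py
python3 - <<'E'
from act import *
c=cams.get_calibration("wrist"); im=cv2.imread("pics/d.png")
for s in spacers(c,im): print(s[0].round(4),np.round(s[1],1),s[3])
pick((.502,-.3876),.024,"sp",dz=.008); place(0,.006,.008)
E
```

```text
[ 0.6102 -0.3363] [32.7 54.3] 0.8656503684004084
[ 0.5819 -0.3636] [10.9 11.7] 1.0
[ 0.5751 -0.3439] [11.  10.3] 1.0
[ 0.5028 -0.3882] [57.4 55.8] 0.6870554319596688
[ 0.4106 -0.2295] [55.8 55.3] 0.9144783211531944
[ 0.3871 -0.3416] [56.6 57.7] 0.9083344920884278
found [([0.388, -0.3425], np.float64(0.35)), ([0.4109, -0.2325], np.float64(1.189))]Traceback (most recent call last):
  File "<stdin>", line 4, in <module>
  File "act.py", line 30, in pick
    p,a=look(xy,z,kind)
        ~~~~^^^^^^^^^^^
  File "act.py", line 27, in look
    assert res and np.hypot(*(res[0][0]-xy))<rad
           ^^^^^^^^^^^^^^^^^^^^^^^^^^^^^^^^^^^^^
AssertionError
```

Run:
```python
from act import *
im=cv2.imread("pics/d.png")
h=cv2.cvtColor(cv2.medianBlur(im,5),cv2.COLOR_BGR2HSV)
for n,(u,v,s) in {"sp4":(251,155,16),"sp5":(289,229,14),"sp3":(293,54,16),"cork":(200,60,25),"cork2":(300,110,12),"side":(288,205,2),"carton":(330,320,15)}.items():
    p=h[v-s:v+s,u-s:u+s].reshape(-1,3); print(n,np.percentile(p,[3,50,97],axis=0).round().tolist())
```

```text
sp4 [[12.0, 161.0, 115.0], [13.0, 163.0, 123.0], [13.0, 166.0, 127.0]]
sp5 [[12.0, 160.0, 111.0], [13.0, 163.0, 120.0], [13.0, 165.0, 127.0]]
sp3 [[12.0, 163.0, 112.0], [13.0, 165.0, 120.0], [13.0, 167.0, 124.0]]
cork [[14.0, 128.0, 137.0], [15.0, 131.0, 152.0], [16.0, 134.0, 169.0]]
cork2 [[14.0, 127.0, 141.0], [15.0, 130.0, 158.0], [16.0, 132.0, 175.0]]
side [[12.0, 131.0, 74.0], [14.0, 140.0, 115.0], [15.0, 161.0, 144.0]]
carton [[0.0, 4.0, 58.0], [135.0, 9.0, 69.0], [165.0, 132.0, 126.0]]
```

```bash
sed -i 's/<125)/<145)/; s/>74)/>86)/' det.py
python3 - <<'E'
from act import *
c=cams.get_calibration("wrist"); im=cv2.imread("pics/tmp.png")
for s in spacers(c,im): print(s[0].round(4),np.round(s[1],1),round(s[3],2))
pick((.502,-.3876),.024,"sp",dz=.008); place(0,.006,.008)
c,im=shot("e1","scene")
E
```

```text
[ 0.5981 -0.3403] [60.1 56.2] 0.89
[ 0.5031 -0.3882] [58.6 57.2] 0.93
[ 0.4106 -0.2295] [55.8 55.2] 0.92
[ 0.387  -0.3415] [57.3 58.3] 0.92
found [([0.5017, -0.3881], np.float64(0.36)), ([0.595, -0.341], np.float64(0.311)), ([0.388, -0.3424], np.float64(0.363))]
hit False [ 0.5023 -0.3886  0.0086]
grip 0.0557 20.0004243850708
held 0.0556
place hit True underside at 0.0062 want 0.006
t 19.575
```

Run:
```python
from act import *
pick((.5986,-.3395),.016,"sp",dz=.006); place(0,.030,.006)
pick((.5068,-.2859),.032,"jar",dz=.005,f=15); place(0,.046,.005,op=.07)
r.move_to((.60,0.0,.25),down(np.pi/2)); c,im=shot("e2")
cv2.imwrite("pics/e2z.png",cv2.resize(im[60:230,110:420],None,fx=2,fy=2))
print([plane(c,w[1][0],.078)[0].round(4) for w in whites(c,im)],"cell",TR-ty*.07)
```

```text
found [([0.6352, -0.3206], np.float64(0.306))]
hit False [ 0.6359 -0.321   0.0068]
grip 0.0556 19.96539831161499
held 0.0558
place hit True underside at 0.03 want 0.03
t 30.175
found [([0.5068, -0.2859], 0.0)]
hit False [ 0.5074 -0.2863  0.0056]
grip 0.0512 15.000373274087906
held 0.0512
place hit True underside at 0.0457 want 0.046
t 40.9167
[array([ 0.634 , -0.0236,  0.078 ])] cell [ 0.63471116 -0.02396532]
```

View pics/e2z.png

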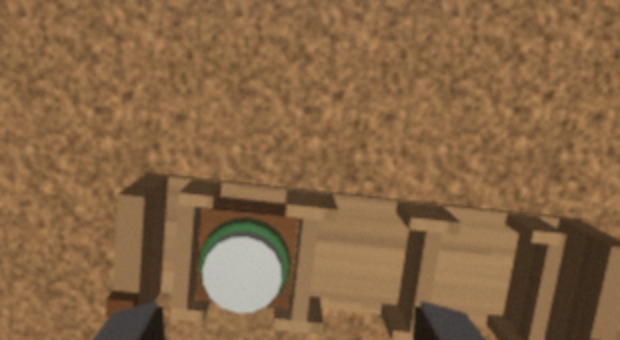

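The low jar stands in cell 0 with its lid at zoom pixel (243,273), under 1 mm from the cell centre and at the right height. The second spacer had been knocked about 4 cm, and the re-look caught it. Next is the cell 2 stack.

Run:
```python
from act import *
pick((.3875,-.3420),.024,"sp",dz=.008); place(2,.006,.008)
pick((.402,.2345),.008,"sp",dz=.003); place(2,.030,.003)
pick((.5023,.2744),.040,"jar",dz=.006,f=15); place(2,.038,.006,op=.07)
o={}
D=[]
for y in (0.,.09):
    r.move_to((.60,y,.25),down(np.pi/2)); c,im=shot(f"f{y}"); D.append((c,sorted([w[1][0] for w in whites(c,im) if max(w[0][1])<70])))
print([len(d[1]) for d in D],TR-ty*.07,TR+ty*.07)
print([[plane(c,u,.078)[0].round(4) for u in us] for c,us in D])
for i in range(2): print([v for v in tri([(c,us[i]) for c,us in D])])
```

```text
found [([0.3868, -0.3422], np.float64(0.361)), ([0.4058, -0.2307], np.float64(1.187))]
hit False [ 0.3872 -0.3426  0.0085]
grip 0.0557 20.000263452529907
held 0.0559
place hit True underside at 0.0062 want 0.006
t 53.5667
found [([0.4019, 0.2341], np.float64(1.487)), ([0.4046, 0.3392], np.float64(0.055))]
hit False [0.4025 0.2344 0.0034]
grip 0.0554 19.9994757771492
held 0.0555
place hit True underside at 0.0295 want 0.03
t 63.7833
found [([0.5023, 0.2741], 0.0), ([0.7678, 0.3545], 0.0)]
hit False [0.5029 0.2743 0.0065]
grip 0.0514 15.000464022159576
held 0.0514
place hit True underside at 0.0377 want 0.038
t 73.6917
[2, 2] [ 0.63471116 -0.02396532] [0.65028884 0.11516532]
[[array([ 0.634 , -0.0236,  0.078 ]), array([0.6492, 0.1155, 0.078 ])], [array([ 0.6342, -0.0239,  0.078 ]), array([0.6497, 0.1148, 0.078 ])]]
[array([ 0.63380699, -0.02355686,  0.07909533]), np.float64(0.00010033145998423591)]
[array([0.64839998, 0.11458204, 0.08105466]), np.float64(0.00022965362157662718)]
```

Run:
```python
from act import *
dz=.004
pick((.4505,-.0117),.016,"bar",dz=dz,f=30)
P=lambda x,z:np.r_[TR+tx*x,z]
r.move_to(P(-.008,.2),best(P(-.008,.2),YT)); print("held",r.get_opening())
r.move_l(P(-.006,.083+dz),vel=.12); f0=r.get_wrist_force()
hit=r.move_l(P(.008,.083+dz),vel=.02,guard=4); e=r.get_ee_pos()
x=(e[:2]-TR)@tx; print("push",hit,x,r.get_wrist_force()-f0)
x-=.0004; r.move_l(P(x,.083+dz),vel=.02)
hit=r.move_l(P(x,.076+dz),vel=.015,guard=4); print("down",hit,r.get_ee_pos()[2]-dz,(r.get_ee_pos()[:2]-TR)@tx)
r.gripper_to(.05); r.move_l(P(x,.2),vel=.15); print(r.get_t())
D=[]
for y in (0.,.09):
    r.move_to((.58,y,.27),down(np.pi/2)); c,im=shot(f"g{y}")
    for w in whites(c,im):
        if max(w[0][1])>150:
            q=cv2.minAreaRect((plane(c,w[2][:,0],.094)[:,:2]*1000).astype(np.float32)); m=np.array(q[0])/1000-TR
            print(y,"bar tray x,y",m@tx,m@ty,np.round(q[1],1),q[2],"tray",90+np.degrees(YT))
cv2.imwrite("pics/gv.png",cv2.resize(im[40:240],None,fx=1.5,fy=1.5))
shot("g_side","side")
```

```text
found [([0.4506, -0.012], np.float32(-0.11))]
hit False [ 0.4512 -0.0121  0.0044]
grip 0.0293 30.001345574855804
held 0.029604846679530138
push True -0.00010307556824172647 [-0.46921491 -0.14977145  1.09231141]
down True 0.07847440437020194 -0.0004818651959253496
86.3
0.0 bar tray x,y -0.0006871370394037631 -0.00012498716496027852 [299.8  30.8] 83.60758972167969 tray 83.61152058429133
0.09 bar tray x,y -0.0006933570612946446 -0.025901657724779908 [248.8  30.6] 83.663818359375 tray 83.61152058429133
```

View pics/gv.png

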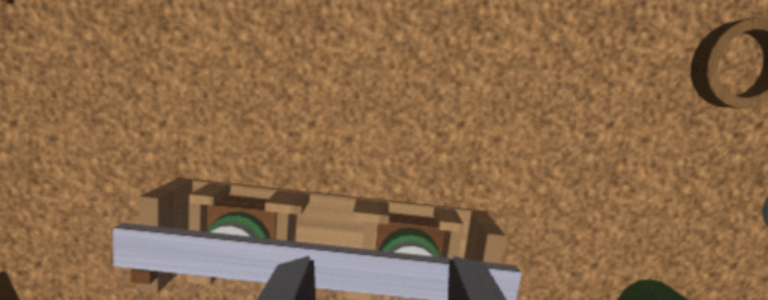

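The bar lies across both posts from (114,245) to (519,275), over both lids. It is about 0.7 mm off the tray's centre line, centred lengthwise and parallel to the tray. I'm handing in.

```bash
python3 -c "
from plant import r, cams, sign_off
print(sign_off(), r.get_t())"
```

```text
the job is handed in; nothing more can be done
the job is handed in; nothing more can be done
```

The job is handed in; no verdict came back, but my last checks had both jars (40 mm on 24+8, 32 mm on 24+16) in their cells with lids level to within about 0.5 mm of the post tops by the arm's contact heights, and the straightedge on both posts, centred and parallel, about 0.7 mm off the tray's centre line.

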